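# Close the leak-test pot and turn on its air

### The job

First move the spray bottle out of the way: stand it upright on the bench, well clear of the swing of the pot's air lever. Then close the leak-test pot, whose lid lies loose and out of line on its mouth: turn the lid until its two lugs drop into the gaps of the rim, push it down against its spring and twist it a quarter turn clockwise until it locks. Only when the lid is locked, swing the air lever fully open, in line with its pipe; leave the vials and the micrometer where they are.

Things in the scene. Friction and masses are not known exactly. Their poses are not given: they have to be found in the camera images.
- test_pot: leak-test pot, fixed to the bench: round aluminium pot of 100 mm diameter, rim 66 mm above the bench, on a dark square base plate 140 mm wide, 12 mm thick. Origin on the pot's axis at bench height; z up, at yaw 0 x points away from the robot and y to the left. Its air pipe (centre 40 mm high, fittings up to 60) runs along +y from the pot to y = 165 mm, over a 44 mm wide tongue of the plate
- pot_mouth (a point): centre of the pot's mouth (74 mm wide) at the rim's top, axes as the pot's. From the entry gaps the pushed-in lugs turn 80 deg clockwise (seen from above) under the rim to a stop; there the spring lifts them 4 mm into notches: locked, lid's bar in line with the pot's x. A sprung seal plate inside pushes the lid up: 4 N at first, 0.6 N more per mm
- entry_gap (a point): one of the two gaps in the rim through which the lid's lugs go down; at 80 deg from the pot's x, counter-clockwise seen from above, 41 mm from its axis, at the rim's top; 34 deg (23 mm) wide. The other gap lies opposite, at 260 deg
- gauge_top (a point): top of the round pressure gauge (48 mm wide) that stands on the base plate, 112 mm above the bench, at x 56, y -56 mm of the pot
- valve_pivot (a point): turning axis of the air lever, 95 mm from the pot's axis along the pot's +y, at lever height (64 mm above the bench); the open lever still clears the pipe
- air_lever (a joint): air valve's lever: 0 shut, pointing along the pot's -x; it swings clockwise seen from above to 1.571, open, pointing along the pot's +y above the pipe. A flat bar reaching 90 mm from its axis, its black grip from 34 to 90 mm, 14 mm wide, 8 mm thick, 60 to 68 mm above the bench; a little stiff (0.1 N m), stays where it is left
- lid_bar (a point): middle of the black bar (64 long, 14 wide, 24 mm high) on top of the lid; x along the bar, z up. The lid (0.25 kg) is a plug, 70 mm diameter, its top face 12 mm below this point. Height of this point over the bench: 99 mm with the lugs on the rim, 95 dropped into the gaps and resting on the spring, 80 to 85 pushed in far enough to twist, 90 locked (86 if let go half-way, not locked)
- lid_lug (a point): middle of one of the lid's two lugs, which stand out 8.5 mm at opposite sides of the plug, in line with the bar; 16 mm wide, 5 mm thick, this point 41.5 mm from the lid's axis and 30.5 mm below the bar's middle. Either way round fits the gaps
- bottle_mid (a point): white spray bottle with a blue pump head, 39 mm diameter body up to 92 mm, 122 mm high over all, 0.15 kg, upright; this point is on its axis 46 mm above its foot. It stands within the sweep of the air lever
- vial_black: sample vial with black cap, 26 mm diameter, 52 mm high, origin under its centre; bystander
- vial_white: orange sample vial with white cap, 26 mm diameter, 52 mm high, origin under its centre; bystander
- micrometer: micrometer lying flat, 60x154 mm and 16 mm high, long along its y axis, origin under its centre; bystander. Round the pot the bench is otherwise free for x 0.36 to 0.70 and y -0.20 to 0.27; the other things on it (gauge case, tape roll, screwdriver, marker, stamp, insert box, loupe) lie outside this and are fixed
Not all that is in view belongs to the job. What is shaped like the part that bears lid_bar but red is not meant.

How it is judged:
By the outcome, as a careful person would: the job done as asked, in the order asked, and still so for the second after the job is handed in, with the robot touching nothing.
It also fails if it takes over 72 s, if anything falls off the work surface, if the arm or the gripper's body presses on something with over 40 N, if the wrist force passes 120 N, or if a joint passes its speed limit or range.

### The arm

A 6-joint arm with a two-finger parallel gripper is mounted at the origin on a cart in front of the work surface, level with it; the furniture and walls round the work are solid. World frame = base frame: x ahead of the robot, y to its left, z up, the work surface at z = 0. Lengths are in mm, angles in degrees, forces in N, time in s.
With the tool pointing down it reaches from about 325 to 900 mm from the base axis. Payload 3.5 kg.
Tool frame: the origin (TCP) lies on the centre line of the jaws, within the pads' length; the fingertips stand 22 mm ahead of it and the grasp point (between the pads) lies 3 mm ahead of it; z points along the fingers, y is the line along which they close (so a half turn about z gives the same grasp; the last joint's range is limited). The gripper opens to 85 mm and grips with 20 to 120 N. Pads are 22 mm wide; open, the fingers measure 114 mm over their backs; the gripper's body (76 mm by 85 mm) begins 54 mm behind the grasp point. The pads swing forward as they close: fully open they stand 13 mm farther back than shut.
Start: joints at [64.893, 15.837, -1.513, 72.651, 0, 84.076], TCP at [205.369, 590.293, 253.313] pointing down, gripper open.
Joint ranges: [-178.77, 178.77], [-48.84, 107.48], [-61.69, 71.31], [-111.58, 123.2], [-90, 87.43], [-180, 180]. Speed limits (degrees/s): [147.25, 147.25, 180, 180, 180, 180].

### API

Orientations are given as a 3x3 rotation matrix whose columns are the frame's x, y, z axes.
In Python, from rig import bot, claw, kin, vision, close_job, telemetry gives the robot as it stands. Calls block until the motion is done:
- bot.movep(position, orientation): joint-space move of the TCP to a pose.
- bot.movel(position, rot=None, feed=150, f_stop=None): straight line of the TCP; rot=None keeps the orientation; feed is the mean speed in mm/s. With f_stop (N) it stops when the force on the tool has changed by that much, and returns True; else False.
- bot.movej(angles): joint-space move.
- claw.release() and claw.gripper_close(newtons=None): open the fingers fully, or close them until they stop; newtons is the grip in N (None keeps the last).
- bot.sleep(seconds).
- kin.ik(position, orientation): joint angles nearest the present ones, or None.
- vision.capture(name): name is "scene" or "top" or "wrist"; returns the picture (400x640x3 uint8, blue, green, red); there is no depth.
- vision.camera_info(name): a dict with "K" (3x3 intrinsics, pixels), "k1" (the pictures are not rectified: a ray, as slopes to the right and down, at radius r is drawn at 1 + k1 r^2 times it, then the intrinsics apply), "world_to_cam" (4x4, takes a point from world to camera coordinates). Camera axes: x right, y down, z forward; pixel columns grow to the right and rows downward; lengths in mm; the calibration is good to about 2 mm. A picture is of the moment at which its call begins: read the wrist's pose just before it. camera_info takes no time and is no camera call; for the wrist camera it gives the pose at the moment of the call.
A pose or a line that the arm cannot do raises bot.Unreachable and nothing moves.
- close_job(): hands the job in; it is judged then, once.
Readings, each from a call of its own:
- telemetry.current_t(): time.
- telemetry.current_joints(): joint angles.
- telemetry.current_dq(): joint speeds.
- telemetry.current_joint_efforts(): joint torques, N m.
- telemetry.current_position(): TCP position.
- telemetry.current_eef_rot(): TCP orientation.
- telemetry.current_wrist_force(): force on the tool from outside, world axes, zero at the start.
- telemetry.current_moment(): the same for the moment, N m.
- telemetry.current_finger_gap(): finger opening in mm.
- telemetry.current_grasp_force(): force on a finger pad.
Only numpy, scipy, OpenCV 4.12 (cv2) and the standard library are available. Lean on these libraries where they do the work, as an engineer would, in place of code of your own. Each camera call takes 0.05 s, during which the arm holds its last target. There are 200 camera calls.

## Working session

There is one attempt and no reset: what is moved stays moved. The work goes in short steps, each a Python script; the robot and the scene stay as the last script left them, time stands still between calls to the robot, and variables do not carry over. Pictures are saved under pics/ and viewed, at most 10 in all, crops included, and the job is handed in when it is done.

```bash
ls; mkdir -p pics
python3 - <<'E'
from rig import bot, claw, kin, vision, telemetry
import cv2,numpy as np
for n in("scene","top"):
    cv2.imwrite(f"pics/{n}0.png",vision.capture(n)); i=vision.camera_info(n); print(n,i)
print(telemetry.current_t())
E
```

```text
pics
scene {'K': array([[514.12119146,   0.        , 315.47732678],
       [  0.        , 514.12119146, 202.67090856],
       [  0.        ,   0.        ,   1.        ]]), 'k1': -0.1368575526044292, 'world_to_cam': array([[ 8.52290733e-01, -5.22629877e-01,  2.14130300e-02,
        -4.74951390e+02],
       [-2.40697400e-01, -4.28210581e-01, -8.71034133e-01,
         2.02263693e+02],
       [ 4.64397748e-01,  7.37220259e-01, -4.90755562e-01,
         8.29629650e+02],
       [ 0.00000000e+00,  0.00000000e+00,  0.00000000e+00,
         1.00000000e+00]])}
top {'K': array([[512.86318866,   0.        , 322.87758173],
       [  0.        , 512.86318866, 203.34553857],
       [  0.        ,   0.        ,   1.        ]]), 'k1': -0.03621947680217314, 'world_to_cam': array([[ 1.25104137e-02, -9.99819195e-01, -1.43201721e-02,
         1.58229860e+01],
       [-9.88540755e-01, -1.02121621e-02, -1.50608392e-01,
         5.55056958e+02],
       [ 1.50434921e-01,  1.60402471e-02, -9.88489780e-01,
         9.50987862e+02],
       [ 0.00000000e+00,  0.00000000e+00,  0.00000000e+00,
         1.00000000e+00]])}
0.1
```

View pics/scene0.png

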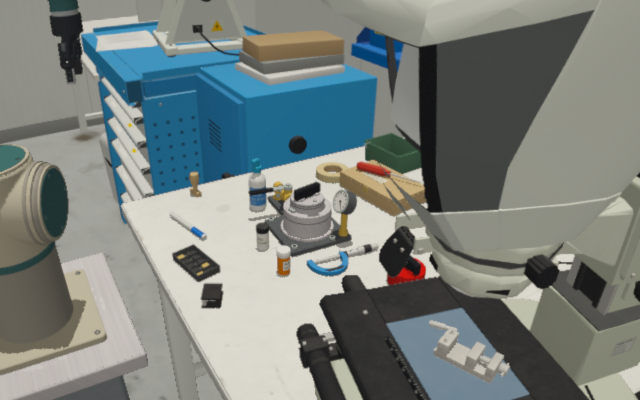

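View pics/top0.png

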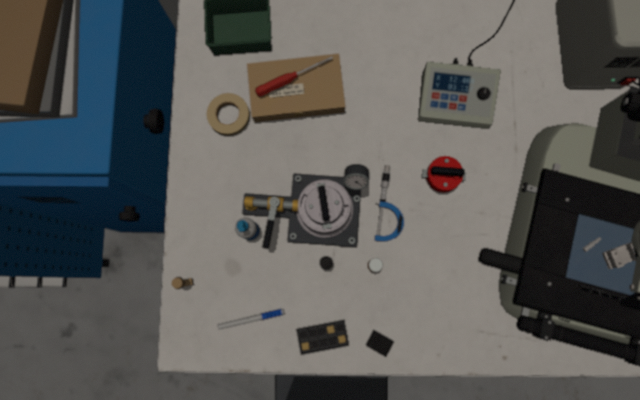

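Scene: the pot is in the middle, with the bottle to its left and the red decoy lid to its right. Top view: pot near (323,208), bottle near (247,229), lever near (270,230), vials near (326,263) and (375,265). I'll enlarge that area.

```bash
python3 - <<'E'
import cv2
a=cv2.imread("pics/top0.png")[155:275,225:385]
cv2.imwrite("pics/c1.png",cv2.resize(a,None,fx=5,fy=5,interpolation=cv2.INTER_CUBIC))
E
cat > h.py <<'E'
import numpy as np,cv2
from rig import bot, claw, kin, vision, telemetry
def pix2w(n,uv,z,info=None):
    i=info or vision.camera_info(n); T=i["world_to_cam"]
    s=cv2.undistortPoints(np.array([[uv]],float),i["K"],np.array([i["k1"],0,0,0.]))[0,0]
    R=T[:3,:3];c=-R.T@T[:3,3];d=R.T@np.array([s[0],s[1],1]); return c+d*(z-c[2])/d[2]
def w2pix(n,P,info=None):
    i=info or vision.camera_info(n);T=i["world_to_cam"]
    q=cv2.Rodrigues(T[:3,:3])[0]
    return cv2.projectPoints(np.atleast_2d(np.array(P,float)),q,T[:3,3],i["K"],np.array([i["k1"],0,0,0.]))[0][:,0]
def down(a):  # tool pointing down, closing line (tool y) at a deg from world x
    a=np.radians(a); y=np.array([np.cos(a),np.sin(a),0]);z=np.array([0,0,-1.]);return np.stack([np.cross(y,z),y,z],1)
E
```

```text
(no output)
```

View pics/c1.png

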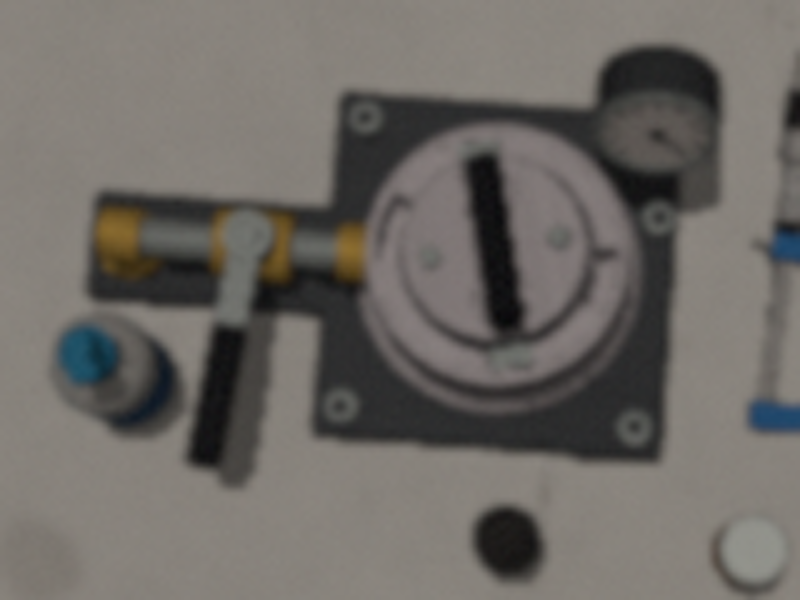

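The crop shows the lever shut, from its pivot at (247,232) to its tip at (203,465). The lid bar runs from (482,155) to (510,333) and the bottle head is at (88,355). The plate corners are at (343,93), (315,433) and (660,458), and the vials at (508,540) and (752,550).

Run:
```python
from h import *
f=lambda c,z:pix2w("top",(225+(c[0]-2)/5,155+(c[1]-2)/5),z)[:2].round(1)
A,B,C=f((343,93),12),f((315,433),12),f((660,458),12)
print("corners",A,B,C,np.linalg.norm(A-B),np.linalg.norm(B-C),"ctr",(A+C)/2)
print("yaw",np.degrees(np.arctan2(*(A-B)[::-1])),np.degrees(np.arctan2(*(B-C)[::-1]))-90)
print("pivot",f((247,232),70),"tip",f((203,465),68),"tongue",f((97,192),12),f((90,297),12))
a,b=f((482,155),111),f((510,333),111);print("bar",a,b,(a+b)/2,np.degrees(np.arctan2(*(a-b)[::-1])),np.linalg.norm(a-b))
print("bottle head",f((88,355),118),"vials",f((508,540),52),f((752,550),52), "gauge",f((660,70),112))
print("mouth c",f((500,255),66))
```

```text
corners [620.3  83.3] [483.   91.4] [474.7 -44.8] 137.53872182043858 136.45266578561225 ctr [547.5   19.25]
yaw -3.3762456141523844 -3.4872804351235516
pivot [554.1 114. ] tip [466.3 128.3] tongue [578.8 181.3] [536.3 182.6]
bar [576.8  24.9] [512.1  14. ] [544.45  19.45] 9.562815830004476 65.61173675494341
bottle head [501.7 164.1] vials [440.5  14.3] [437.8 -77.5] gauge [608.7 -39.4]
mouth c [546.9  18.5]
```

Run:
```python
from h import *
print(w2pix("scene",[[501.7,164.1,122],[501.7,164.1,0],[501.7,164.1,46]]).round(1))
for a in(0,180):
    print(a,kin.ik([500,164,88],down(a)))
for a in(99.6,166.6,86.6,-80.4,-13.4,-93.4): print(a,kin.ik([546,19,111],down(a)))
R=down(0)
q=kin.ik([470,120,330],R);print(q)
bot.movep([470,120,330],R)
i=vision.camera_info("wrist");im=vision.capture("wrist");np.save("w1.npy",i,allow_pickle=True)
cv2.imwrite("pics/w1.png",im);print(telemetry.current_t(),w2pix("wrist",[[501.7,164.1,122],[501.7,164.1,0],[554,114,68],[546,19,111]],i))
```

```text
[[255.9 159.3]
 [257.8 207.5]
 [257.1 189.9]]
0 [ 11.11876252  14.31389968 -25.3147344   50.37136591   0.
 101.11876252]
180 [ 11.11876252  14.31389968 -25.3147344   50.37136591   0.
 -78.88123748]
99.6 [ -4.78717142  14.6256662  -21.5631396   53.8111942    0.
 -14.38717142]
166.6 [ -4.78717142  14.6256662  -21.5631396   53.8111942    0.
 -81.38717142]
86.6 [ -4.78717142  14.6256662  -21.5631396   53.8111942    0.
  -1.38717142]
-80.4 [ -4.78717142  14.6256662  -21.5631396   53.8111942    0.
 165.61282858]
-13.4 [ -4.78717142  14.6256662  -21.5631396   53.8111942    0.
  98.61282858]
-93.4 [ -4.78717142  14.6256662  -21.5631396   53.8111942    0.
 178.61282858]
[  6.68155586  -0.36319339 -11.02278391  79.34040948   0.
  96.68155586]
2.1167 [[349.6586732  142.83916003]
 [342.34890988 134.73600472]
 [383.75921569 176.59411857]
 [379.66335151 255.13656655]]
```

View pics/w1.png

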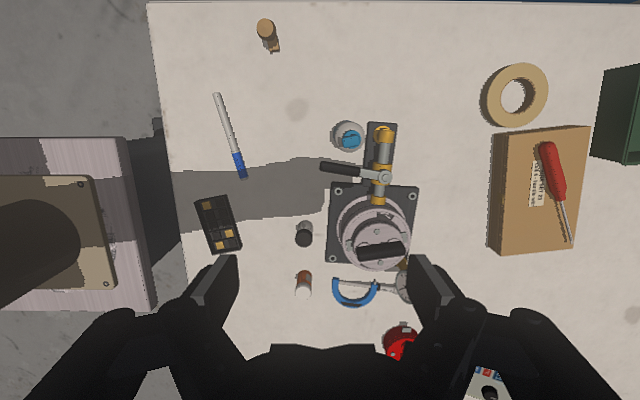

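The wrist view shows the bottle head near (349,136), the lever pivot near (384,177) and the bar near (380,250). The bar appears several pixels off its predicted position, so I'll enlarge.

Run:
```python
import cv2
a=cv2.imread("pics/w1.png")[110:280,305:425]
cv2.imwrite("pics/c2.png",cv2.resize(a,None,fx=3.5,fy=3.5,interpolation=cv2.INTER_CUBIC))
```

```text
(no output)
```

View pics/c2.png

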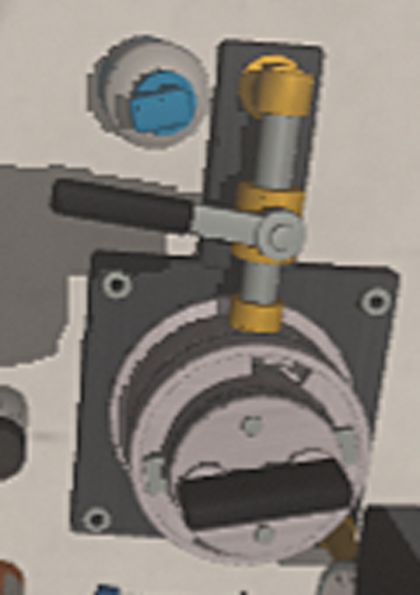

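Run:
```python
from h import *
i=np.load("w1.npy",allow_pickle=True).item()
f=lambda c,z:pix2w("wrist",(305+c[0]/3.5-.4,110+c[1]/3.5-.4),z,i)[:2].round(1)
T=i["world_to_cam"];print("cam",-T[:3,:3].T@T[:3,3])
print("body top",f((155,92),92),"head",f((166,102),119),"pivot",f((280,235),70),"tip",f((53,198),68))
a,b=f((347,442),71),f((152,472),71);print("lugs",a,b,(a+b)/2,np.degrees(np.arctan2(*(a-b)[::-1])),np.linalg.norm(a-b))
a,b=f((352,500),111),f((187,530),111);print("bar edge",a,b,(a+b)/2,np.degrees(np.arctan2(*(a-b)[::-1])))
s=[f(c,14) for c in((117,285),(376,301),(96,519))];print("screws",s,(s[1]+s[2])/2, np.degrees(np.arctan2(*(s[1]-s[0])[::-1])))
print("tongue",f((220,42),12),f((323,47),12),"corner",f((93,252),12),f((70,530),12),f((399,270),12))
```

```text
cam [470.85457319 196.75598424 450.47787701]
body top [503.3 169.4] head [504.5 168.3] pivot [554.7 114.2] tip [467.8 128.1]
lugs [587.4  28.5] [508.3  15.1] [547.85  21.8 ] 9.614954046495875 80.22699047078854
bar edge [579.   22.8] [518.1  10.4] [548.55  16.6 ] 11.508812576075348
screws [array([495.8,  79.3]), array([612.1,  72. ]), array([487.7, -36.9])] [549.9   17.55] -3.5916696831031545
tongue [537.2 183.8] [580.4 181.9] corner [485.   93.9] [475.3 -43.9] [621.7  85.8]
```

Run:
```python
from h import *
R=down(0)
bot.movep([503,167,200],R)
print(bot.movel([503,167,88],feed=120,f_stop=8))
claw.gripper_close(30);print(telemetry.current_finger_gap(),telemetry.current_position())
bot.movel([503,167,190],feed=150);print(telemetry.current_finger_gap())
bot.movel([420,220,190],feed=150)
bot.movel([420,220,94],feed=120)
print(bot.movel([420,220,87],feed=20,f_stop=3),telemetry.current_position())
claw.release()
bot.movel([420,220,230],feed=200)
bot.movep([548,20,200],down(100))
i=vision.camera_info("wrist");im=vision.capture("wrist");np.save("w2.npy",i,allow_pickle=True)
cv2.imwrite("pics/w2.png",im);print(telemetry.current_t(),telemetry.current_joints())
```

```text
False
37.96720068076764 [503.55557394 167.10977827  88.57983936]
38.11196961382688
True [420.84713391 220.34227646  88.55929444]
10.5833 [-4.63594466e+00  1.00944553e+01 -1.54418227e+01  6.44933384e+01
  4.03415659e-03 -1.46471271e+01]
```

View pics/w2.png

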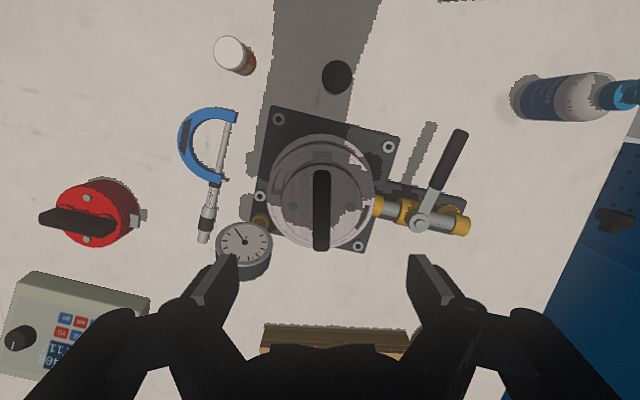

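Bottle stands at its new place, right edge around (570,97). The bar, centred at (321,210), lies midway between the fingers and clear of the gauge. Next I grip it, turn it into the gaps and check the push-down height.

Run:
```python
from h import *
P=lambda s:print(s,telemetry.current_position().round(1),np.array(telemetry.current_wrist_force()).round(1),np.array(telemetry.current_moment()).round(2),round(telemetry.current_finger_gap(),1),telemetry.current_t())
print(bot.movel([548,20,111.5],feed=100,f_stop=8)); P("down")
claw.gripper_close(80); P("grip")
for a in (115,130,145,160,166.5):
    bot.movep([548,19.7,112],down(a)); P(a)
print(bot.movel([548,19.7,106],feed=30,f_stop=25)); P("drop")
```

```text
False
down [548.7  20.  112.2] [-0.9  0.4 -1.3] [-0.01  0.01 -0.  ] 85.4 11.6167
grip [548.2  19.8 111.9] [-0.8  0.4  2.3] [-0.15  0.12  0.  ] 12.2 12.275
115 [547.9  19.8 111.9] [-0.1  0.2  1. ] [0.04 0.01 0.06] 12.1 12.6333
130 [547.9  19.8 111.9] [ 0.7 -0.8  0.5] [ 0.05 -0.01  0.1 ] 12.7 12.9917
145 [547.9  19.7 111.9] [ 0.6 -0.7 -0.3] [-0.03  0.02  0.03] 12.3 13.35
160 [547.9  19.6 111.8] [ 0.   0.1 -2. ] [-0.04 -0.06  0.02] 12.2 13.7083
166.5 [547.5  19.8 111.5] [ 0.6 -0.6 -2.7] [ 0.01  0.   -0.02] 12.3 13.9583
False
drop [548.5  19.7 106.4] [-0.1  0.2  1.4] [0.05 0.04 0.  ] 12.1 14.3083
```

Run:
```python
from h import *
P=lambda s:print(s,telemetry.current_position().round(1),np.array(telemetry.current_wrist_force()).round(1),np.array(telemetry.current_moment()).round(2),round(telemetry.current_finger_gap(),1),telemetry.current_t())
s=bot.movel([548,19.7,94.5],feed=30,f_stop=35); P(s)
if not s and telemetry.current_position()[2]<97:
    for a in (150,130,110,100,92,87,85.5):
        bot.movep([548,19.7,94.5],down(a)); P(a)
        if abs(telemetry.current_moment()[2])>2: break
```

```text
False [548.6  19.7  95.4] [-1.3  0.2  8.3] [ 0.06  0.5  -0.07] 12.4 14.8417
150 [549.2  19.4  95.7] [-1.  -0.   7.5] [-0.07  0.31 -0.09] 12.3 15.225
130 [549.2  19.3  95.7] [-0.1 -1.1  8.3] [-0.08  0.24 -0.03] 12.1 15.65
110 [549.2  19.4  95.7] [-0.2 -0.5  7.9] [-0.09  0.23 -0.09] 12.0 16.075
100 [549.3  19.4  95.7] [-0.6 -0.1  7.7] [-0.07  0.24 -0.1 ] 12.4 16.3667
92 [549.4  19.5  95.7] [-0.4  0.2  7.8] [ 0.01  0.21 -0.01] 12.4 16.625
87 [549.4  19.5  95.8] [-1.9  0.   7.5] [-0.02  0.24 -0.11] 12.5 16.875
85.5 [549.4  19.5  95.8] [-0.8 -0.5  7.4] [-0.02  0.25  0.05] 12.3 17.125
```

Run:
```python
from h import *
P=lambda s:print(s,telemetry.current_position().round(1),np.array(telemetry.current_wrist_force()).round(1),np.array(telemetry.current_moment()).round(2),round(telemetry.current_finger_gap(),1),telemetry.current_t())
for a in (84,82.5,81,79.5,78):
    bot.movep([548,19.7,94.5],down(a)); P(a)
    if abs(telemetry.current_moment()[2])>.6: break
bot.movep([548,19.7,94.5],down(a+1)); P("back")
s=bot.movel([548,19.7,108],feed=30,f_stop=14); P(s)
```

```text
84 [549.3  19.3  95.7] [-0.4 -0.2  8.6] [-0.11  0.21  0.05] 12.2 17.375
82.5 [549.1  18.9  95.7] [-1.6 -2.1  8.5] [-0.38  0.34  0.32] 12.2 17.625
81 [549.1  18.8  95.7] [-1.6 -3.4  8.7] [-0.51  0.3   0.97] 12.6 17.875
back [549.1  18.8  95.7] [-1.4 -3.5  8.6] [-0.39  0.32  0.5 ] 12.2 18.125
True [548.9  18.8 102.9] [ 0.4 -1.4  1.6] [0.06 0.01 0.41] 12.1 18.4917
```

Lid rose to bar height 90 mm, which is the locked height. I'll release it and check visually.

Run:
```python
from h import *
claw.release(); bot.movel([548,19.7,200],feed=200)
bot.movep([500,60,260],down(80))
i=vision.camera_info("wrist");im=vision.capture("wrist");np.save("w3.npy",i,allow_pickle=True)
print(telemetry.current_t(),w2pix("wrist",[[548.5,19.5,102],[554.4,114.1,68],[467,128,68]],i))
cv2.imwrite("pics/w3.png",cv2.resize(im[60:300,200:520],None,fx=2.5,fy=2.5,interpolation=cv2.INTER_CUBIC))
```

```text
20.3167 [[291.78891628 242.27237942]
 [376.23516849 221.18630371]
 [379.46655619 143.20650658]]
```

View pics/w3.png

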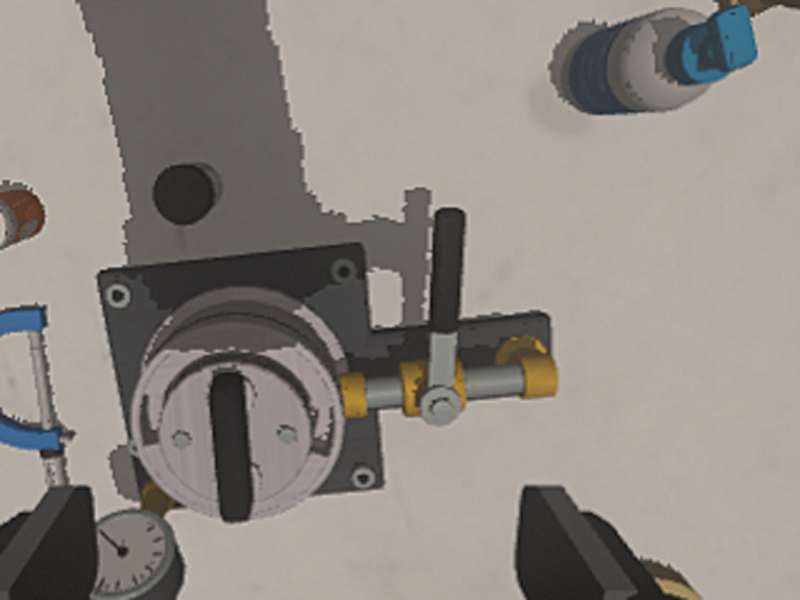

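The lid sits in line with the pot's x, with its bar at (232,445). The lever is still shut, from pivot (440,405) to tip (450,210), matching the predicted positions, and the bottle is upright. Now I grip the lever and swing it open.

Run:
```python
from h import *
P=lambda s:print(s,telemetry.current_position().round(1),np.array(telemetry.current_wrist_force()).round(1),np.array(telemetry.current_moment()).round(2),round(telemetry.current_finger_gap(),1),telemetry.current_t())
C=np.array([554.4,114.1]);r=64
def p(l,z): l=np.radians(l);return [*(C+r*np.array([np.cos(l),np.sin(l)])),z]
bot.movep(p(171,150),down(81))
print(bot.movel(p(171,83),feed=80,f_stop=8));P("d")
claw.gripper_close(30);P("g")
for l in list(range(165,89,-6))+[87,85.5,84,82.5]:
    bot.movel(p(l,83),rot=down(l-90),feed=60);P(l)
    if np.linalg.norm(telemetry.current_wrist_force()[:2])>12:break
```

```text
False
d [491.8 124.2  83.5] [-0.3  0.1  0.4] [ 0.   -0.04  0.04] 85.3 21.875
g [491.2 124.1  83.2] [-1.3 -1.5  2. ] [-0.02  0.12 -0.06] 12.5 22.525
165 [492.7 130.6  83.2] [-1.1 -1.3  2.6] [-0.07  0.09 -0.16] 12.8 22.7833
159 [494.8 136.9  83.2] [-0.2 -0.8  2.8] [-0.04  0.14 -0.1 ] 12.9 23.0417
153 [497.5 143.   83.1] [-0.1 -0.6  3. ] [-0.05  0.11 -0.15] 12.7 23.3
147 [500.9 148.7  83.2] [ 0.1 -0.3  3.8] [-0.12 -0.02 -0.09] 13.1 23.5583
141 [504.9 154.1  83.2] [-0.1 -0.5  3.4] [-0.12 -0.06 -0.11] 12.7 23.8167
135 [509.4 159.1  83.1] [ 0.3 -0.3  4.4] [-0.18 -0.14 -0.13] 12.7 24.075
129 [514.4 163.5  83.2] [ 0.6 -1.5  4.2] [-0.23 -0.24 -0.13] 12.8 24.3333
123 [519.8 167.4  83.1] [ 1.1 -1.5  3.8] [-0.31 -0.36 -0.01] 12.9 24.5917
117 [525.5 170.7  83.2] [ 2.4 -1.2  4.3] [-0.43 -0.4  -0.07] 12.5 24.85
111 [531.6 173.4  83.2] [ 3.2 -2.8  4.2] [-0.58 -0.51 -0.02] 13.1 25.1083
105 [537.9 175.5  83.2] [ 2.8 -3.6  4.6] [-0.71 -0.58  0.03] 12.8 25.3667
99 [544.4 176.9  83.1] [ 2.3 -4.2  4. ] [-0.88 -0.62  0.05] 12.3 25.625
93 [551.1 177.6  83.1] [ 2.7 -4.4  4.6] [-0.94 -0.62  0.08] 12.7 25.8833
87 [557.7 177.6  83.1] [ 2.6 -4.5  4.4] [-0.94 -0.56  0.1 ] 12.8 26.1417
85.5 [558.7 177.5  83.1] [ 1.5 -4.1  4.4] [-0.94 -0.32  0.33] 12.6 26.3917
84 [559.  177.5  83. ] [-2.1 -3.9  8.3] [-0.89  0.23  0.69] 12.6 26.6417
82.5 [559.2 177.5  83. ] [-4.4 -3.6 10.5] [-0.87  0.88  0.92] 13.0 26.8917
```

Run:
```python
from h import *
claw.release();p=telemetry.current_position()
bot.movel([p[0],p[1],200],feed=150)
bot.movep([480,100,330],down(0))
i=vision.camera_info("wrist");im=vision.capture("wrist")
f=lambda c,z:pix2w("wrist",c,z,i)
print(telemetry.current_t(),w2pix("wrist",[[554.4,114.1,68],[559.8,203.9,68]],i))
cv2.imwrite("pics/w4.png",cv2.resize(im[80:280,280:480],None,fx=3,fy=3,interpolation=cv2.INTER_CUBIC))
bot.movep([205,590,253],down(0))
cv2.imwrite("pics/t4.png",cv2.resize(vision.capture("top")[155:305,205:405],None,fx=4,fy=4,interpolation=cv2.INTER_CUBIC))
```

```text
29.3 [[377.82769545 161.40741922]
 [386.17797194  88.82480955]]
```

View pics/w4.png

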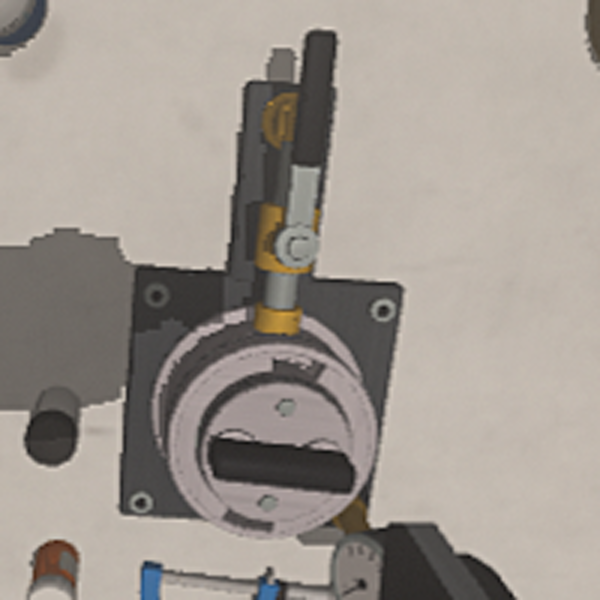

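View pics/t4.png

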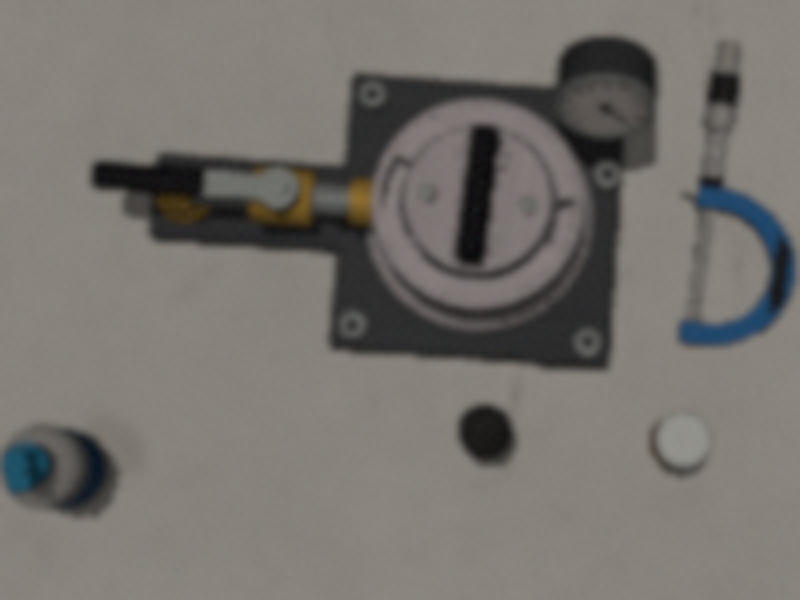

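The lever lies over its pipe, tip at (320,32) against (318,26) predicted. The bar is parallel to the plate's side, the bottle stands at (55,468), and the vials and micrometer haven't moved.

```bash
python3 -c "
from rig import close_job
print(close_job())"
```

```text
the job is handed in; nothing more can be done
None
```

The job is handed in at about 30 s of robot time: the bottle stands upright clear of the lever, the lid is locked (bar at 90 mm and in line with the pot's x), the air lever was then swung fully open to its stop, and the vials and micrometer were left where they were.

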